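# Set the carrier of a slide bench to its index

## Task

On the small slide bench on the desk, take hold of the block that rides on the bar and slide it along until it is centred opposite the index plate with the pointed end (not the plain rectangular one). Bring it to a stop there while you still hold it, then let go and leave it there.

Things in the scene. Friction and masses are not known exactly. Their poses are not given: they have to be found in the camera images.
- bench: Slide bench, fixed: dark base plate 112 x 280 x 14 mm, a grey post at each end (34 x 16 mm, top 85 mm above the desk), between them a 12 mm steel bar, axis 70 mm above the desk. Origin: on the desk under the bar's middle; y along the bar, z up; the base reaches 70 mm to -x (index plates) and 42 mm to +x. A tall microscope stands to its right (y < -0.18, x > 0.4): draw the arm back to swing past.
- carrier: Aluminium block on the bar: 36 mm across the bar, 30 along it, 40 high (50 to 90 mm above the desk), dark line round its middle, dummy thumb screw on top (14 mm wide, 13 high). Origin: block centre, on the bar's axis. y along the bar. Slides along the bar only, 94 mm either way from its middle, friction about 2 N, stays where left. Grip from above across the 36 mm, a finger each side of the bar.
- pointed_index: Aluminium index plate lying on the base's -x side, 8 mm thick, 28 mm wide along the bar, 34 mm long, house-shaped: one end a right-angled point aimed at the bar. Fixed, on either half of the bench. Origin: on its underside on its centre line, 45 mm from under the bar, 14 mm behind the tip; y along the bar. It marks the target: the block's centre must have the same position along the bar.
- flat_index: The other index plate: same aluminium, 28 x 34 x 8 mm, but a plain rectangle with no point; it lies on the other half of the bench and is not the target. Origin: on its underside on its centre line, 45 mm from under the bar; y along the bar.

How it is judged:
By the outcome, as a careful person would: the job done as asked, in the order asked, and still so for the second after the job is handed in, with the robot touching nothing.
It also fails if it takes over 35 s, if anything falls off the work surface, if the arm or the gripper's body presses on something with over 40 N, if the wrist force passes 120 N, or if a joint passes its speed limit or range.

## Robot

A 7-joint arm with a two-finger parallel gripper is mounted at the origin on a cart in front of the work surface, level with it; the furniture and walls round the work are solid. World frame = base frame: x ahead of the robot, y to its left, z up, the work surface at z = 0. Lengths are in m, angles in rad, forces in N, time in s.
With the tool pointing down it reaches from about 0.425 to 0.925 m from the base axis. Payload 6.8 kg.
Tool frame: the origin (TCP) lies midway between the tips of the shut fingers; the grasp point (between the pads) lies 19 mm behind it; z points along the fingers, x is the direction in which the jaws open and shut, and the axes are right-handed (so a half turn about z gives the same grasp; the last joint's range is limited). The gripper opens to 85 mm and grips with 20 to 120 N. Pads are 22 mm wide; open, the fingers measure 114 mm over their backs; the gripper's body (76 mm by 85 mm) begins 54 mm behind the grasp point. The pads swing forward as they close: fully open they stand 13 mm farther back than shut.
Start: joints at [-1.38, 0.477, 0.022, 1.555, -0.011, 1.109, -0.083], TCP at [0.199, 0.645, 0.231] pointing down, gripper open.
Joint ranges: [-2.96, 2.96], [-0.34, 2.1], [-1.41, 1.46], [0.24, 2.44], [-1.37, 4.51], [0.17, 1.92], [-2.96, 2.96]. Speed limits (rad/s): [2.39, 2.39, 3.14, 3.14, 3.14, 3.14, 3.14].

## Interface

Orientations are given as a unit quaternion [w, x, y, z].
In Python, from station import bot gives the robot as it stands.
- The arm moves only by the tool step_arm, never from a script. Its argument "increments" is a list of rows, each a list of 7 numbers: the shift along the tool's x, y, z in cm, then the turn, a rotation vector about the tool's x, y, z in degrees, then the closure, from 0 (fully open) to 1 (shut). A call has 1 to 20 rows; each row shifts and turns the commanded pose from where the row before left it, along the tool's axes as they then stand; what a row does not reach is not made up. A row lasts 1/10 s, in which the tool goes at most 50 mm and 8.59 degrees, less where a joint would pass 70% of its speed; a pose out of reach is approached as far as the arm can. A call is refused whole if a number of a shift passes 5 or a number of a turn 8.59, either way. A call with a gripper value outside its range is refused whole. The fingers move at their own pace and stop on an object; "squeeze" is the grip in N (left out, the last holds). Time passes only in rows, so rows that do not move let the fingers close. It gives the time, the measured TCP pose, the force and the opening at its end, in the units of the state.
- bot.get_obs(): the state, without advancing time (a new reading comes with each control period).
- bot.read_camera(name): name is "scene" or "side" or "wrist"; returns a dict with "pixels" (420x560x3 uint8, red, green, blue), "vertical_fov" (degrees; the focal length in pixels is half the picture's height over the tangent of half this angle, whatever the lens; pixels are square), "cx", "cy" (the principal point, pixels), "k1" (the pictures are not rectified: a ray, as slopes to the right and down, at radius r is drawn at 1 + k1 r^2 times it, then the intrinsics apply), "camera_from_world" (4x4, takes a point from world to camera coordinates). Camera axes: x right, y down, z forward; pixel columns grow to the right and rows downward; lengths in m; the calibration is good to about 2 mm. A picture is of the moment at which its call begins. There is no depth.
- bot.hand_in(): hands the job in, once; it reports no verdict.
Trained networks look in a picture, given as the dict that the camera call returned (one of the last four; its "shot" number tells which), for a name from the list of things; names that differ only in an ending like _2 or _b are one class to them, and where a whole thing is asked for, a point or a joint stands for the part that bears it (a point fixed in the world has none). Each returns a list of dicts, best first, with "score" (0 to 1); they miss things now and then, are a little off and sometimes report something else, mostly with a low value. They report only what shows in the picture. A call takes as long as a camera call.
- bot.find_in(picture, query): "point" ([column, row] in pixels, amid what is visible of it).
- bot.cut_out(picture, query): "pixels" (420x560 bool, what is visible of it) and "point" ([column, row] in pixels, amid what is visible of it).
- bot.pinpoint(picture, query): "point" ([column, row] in pixels: a listed point, or the origin of a listed thing).
The state is a dict: "t": time; "q": joint angles; "joint_vel": joint speeds; "joint_torque": joint torques, N m; "eef_pos": TCP position; "tool_rot": TCP orientation; "contact_force": force on the tool from outside, world axes, zero at the start; "torque": the same for the moment, N m; "gripper_width": opening from 0.0 (shut) to 1.0 (fully open).
Only numpy, scipy, OpenCV 4.12 (cv2) and the standard library are available. Lean on these libraries where they do the work, as an engineer would, in place of code of your own. Each camera call takes 0.05 s, during which the arm holds its last target.

## Working session

There is one attempt and no reset: what is moved stays moved. The work goes in short steps, Python scripts to look and compute and a tool call to move; the robot and the scene stay as the last step left them, time stands still between calls to the robot, and variables do not carry over. Pictures are saved under pics/ and viewed, and the job is handed in when it is done.

Besides the shell and the picture viewer there is one more tool, called by a JSON object that holds its "name" and its "arguments". step_arm: Moves the arm, as the interface text tells. Its arguments: {"type":"object","properties":{"increments":{"type":"array"},"squeeze":{"type":"number"}},"required":["increments"]}

```bash
mkdir -p pics; ls; cat > h.py <<'E'
import numpy as np, cv2
from station import bot
def K(p):
    f=210/np.tan(np.radians(p["vertical_fov"])/2)
    return f
def proj(p,X):
    X=np.atleast_2d(X); T=np.array(p["camera_from_world"]); c=X@T[:3,:3].T+T[:3,3]
    s=c[:,:2]/c[:,2:]; r2=(s**2).sum(1,keepdims=True); s=s*(1+p["k1"]*r2)
    return s*K(p)+[p["cx"],p["cy"]]
def ray(p,uv):
    d=(np.array(uv,float)-[p["cx"],p["cy"]])/K(p); s=d.copy()
    for _ in range(30): s=d/(1+p["k1"]*(s@s))
    T=np.array(p["camera_from_world"]); R=T[:3,:3]
    return -R.T@T[:3,3], R.T@np.array([s[0],s[1],1])
def onz(p,uv,z):
    o,d=ray(p,uv); return o+d*(z-o[2])/d[2]
def save(p,n,mark=()):
    im=cv2.cvtColor(p["pixels"],cv2.COLOR_RGB2BGR).copy()
    for m in mark: cv2.circle(im,tuple(int(round(v)) for v in m),3,(0,0,255),1)
    cv2.imwrite("pics/"+n,im)
E
python3 - <<'E'
from h import *
o=bot.get_obs(); print(o)
for c in ["scene","side","wrist"]:
    p=bot.read_camera(c); m=[]
    for q,z in [("carrier",.07),("pointed_index",.014),("flat_index",.014),("bench",0)]:
        r=bot.pinpoint(p,q)
        for k in r[:2]: print(c,q,round(k["score"],2),np.round(k["point"],1),onz(p,k["point"],z).round(4)); m.append(k["point"])
    save(p,c+"0.png"); print(np.linalg.inv(p["camera_from_world"])[:3,3],p["k1"])
E
```

```text
pics
{'t': 0.0, 'q': array([-1.38006563,  0.47779419,  0.02231339,  1.55645726, -0.01148104,
        1.10926953, -0.08307133]), 'joint_vel': array([-1.02507552e-03,  2.89135062e-04,  9.71917863e-04, -1.52055627e-03,
        1.05116368e-03,  3.63972356e-05, -1.48005610e-03]), 'joint_torque': array([-8.21931990e-04, -5.96452582e+01,  1.60698362e+00, -2.81206530e+01,
        1.22669328e-02,  9.42428451e-03,  4.11067191e-06]), 'eef_pos': array([0.19855287, 0.64452374, 0.2303267 ]), 'tool_rot': array([ 5.88805100e-04,  8.04463623e-01,  5.94001236e-01, -6.80944856e-04]), 'contact_force': array([0.1021325 , 0.02562734, 0.33214841]), 'torque': array([ 0.03746602, -0.00907902, -0.00348391]), 'gripper_width': 1.003889346608135}
scene carrier 0.92 [284.5 210.1] [0.47   0.1074 0.07  ]
scene pointed_index 0.46 [310.9 237.3] [0.4269 0.0728 0.014 ]
scene flat_index 0.79 [269.1 250.7] [0.4386 0.1708 0.014 ]
scene bench 0.78 [276.5 243.4] [0.47   0.1284 0.    ]
[-0.14851055  0.60427754  0.46627129] 0.04521446587825038
side carrier 0.74 [288.9 214.7] [0.4779 0.1103 0.07  ]
side pointed_index 0.69 [256.5 231.1] [0.4344 0.1765 0.014 ]
side pointed_index 0.53 [264.9 258. ] [0.4255 0.0669 0.014 ]
side flat_index 0.7 [254.2 233.2] [0.4283 0.1682 0.014 ]
side bench 0.96 [290.5 250.9] [0.4822 0.1094 0.    ]
[ 0.2673287  -0.61831196  0.3806967 ] 0.007573688423691346
[0.12904247 0.66614891 0.37473597] -0.06783403561836904
```

View pics/scene0.png

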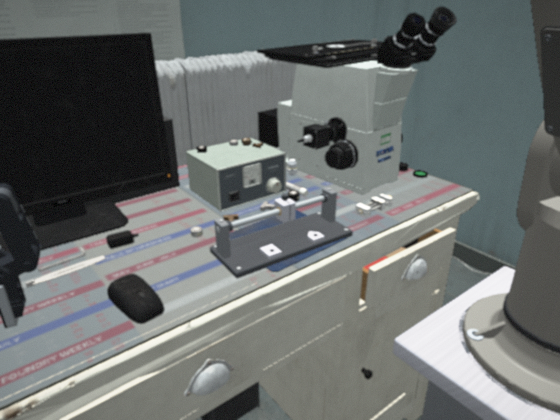

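View pics/side0.png

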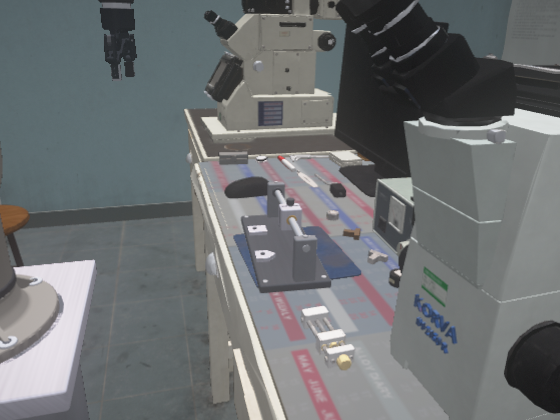

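View pics/wrist0.png

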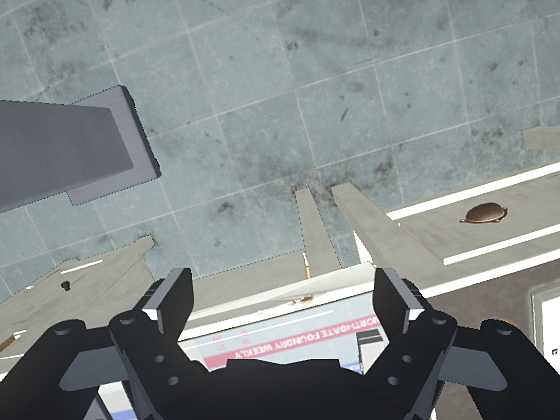

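```bash
python3 - <<'E'
import cv2,numpy as np
a=cv2.imread("pics/scene0.png")[180:280,200:360]; b=cv2.imread("pics/side0.png")[170:300,225:365]
a=cv2.resize(a,(800,500),interpolation=cv2.INTER_CUBIC);b=cv2.resize(b,None,fx=4.5,fy=4.5,interpolation=cv2.INTER_CUBIC)
cv2.imwrite("pics/za.png",a);cv2.imwrite("pics/zb.png",b)
E
```

```text
(no output)
```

View pics/za.png

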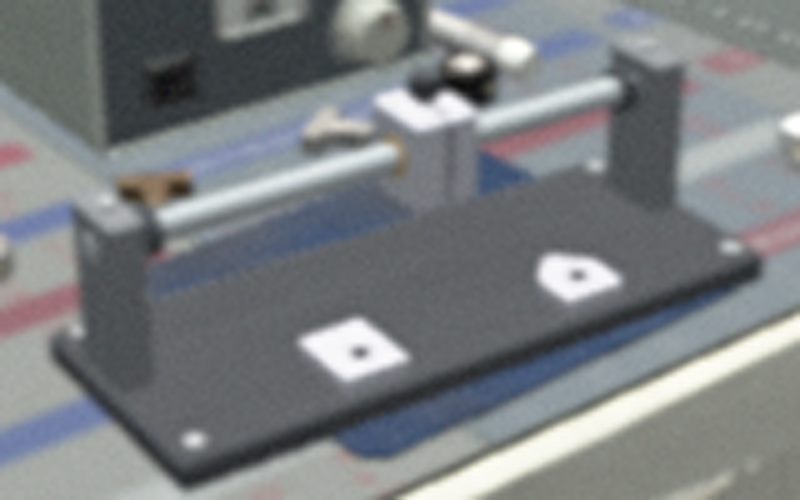

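View pics/zb.png

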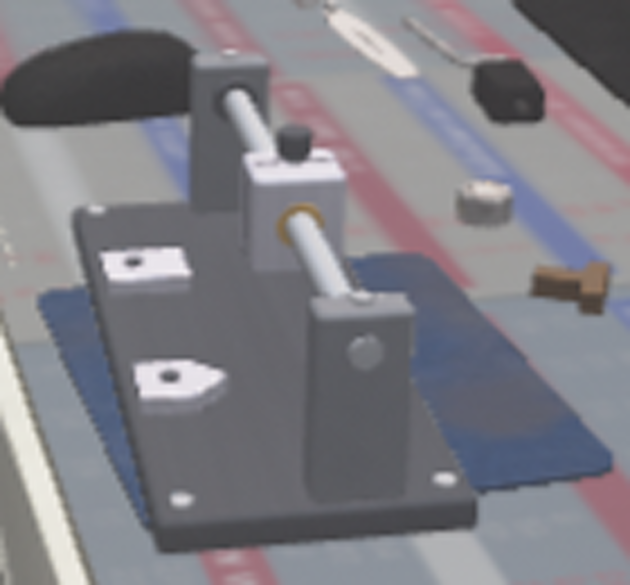

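```bash
cat > fit.py <<'E'
from h import *
from scipy.optimize import least_squares
def world(th,P):
    P=np.atleast_2d(P); c,s=np.cos(th[2]),np.sin(th[2])
    return np.c_[th[0]+c*P[:,0]-s*P[:,1], th[1]+s*P[:,0]+c*P[:,1], P[:,2]]
E
python3 - <<'E'
from fit import *
S=bot.read_camera("scene"); D=bot.read_camera("side")
t=.014
a=[([.042,.14,t],(55,338)),([-.07,.14,t],(185,470)),([-.07,-.14,t],(760,260))]
b=[([-.07,.14,t],(75,212)),([-.07,-.14,t],(155,530)),([.042,-.14,t],(475,503))]
obs=[(S,P,(u/5+200,v/5+180)) for P,(u,v) in a]+[(D,P,(u/4.5+225,v/4.5+170)) for P,(u,v) in b]
f=lambda th:np.concatenate([(proj(p,world(th,P))[0]-uv) for p,P,uv in obs])
r=least_squares(f,[.475,.12,0]); print(r.x,r.fun.round(1))
th=r.x
for n,p,q,z in [("S",S,(200+577/5,180+275/5),.022),("D",D,(225+170/4.5,170+376/4.5),.022),("Sflat",S,(200+360/5,180+352/5),.022),("Dflat",D,(225+133/4.5,170+262/4.5),.022)]:
    w=onz(p,q,z); c,s=np.cos(th[2]),np.sin(th[2]); d=w[:2]-th[:2]; print(n,w.round(4),"local",c*d[0]+s*d[1],-s*d[0]+c*d[1])
print(bot.get_obs()["t"])
E
```

```text
[ 0.47599838  0.11428106 -0.0737388 ] [-1.3 -2.3  0.1 -1.9  1.8 -2.7 -2.2 -1.6 -0.9 -1.1  0.6 -1.1]
S [0.418  0.0689 0.022 ] local -0.05451306167706079 -0.0495420358204769
D [0.4222 0.0682 0.022 ] local -0.05027163389849019 -0.0498766544183157
Sflat [0.4256 0.1735 0.022 ] local -0.0545820752245463 0.05531098370836183
Dflat [0.4299 0.1727 0.022 ] local -0.05025534132083143 0.0548621927045789
0.85
```

{"name": "step_arm", "arguments": {"increments": [[-1.5, 1.4, 0, 0, 0, 0, 0], [-3.1, 2.75, 0, 0, 0, 0, 0], [-3.1, 2.75, 0, 0, 0, 0, 0], [-3.1, 2.75, 0, 0, 0, 0, 0], [-3.1, 2.75, 0, 0, 0, 0, 0], [-3.1, 2.75, 0, 0, 0, 0, 0], [-3.1, 2.75, 0, 0, 0, 0, 0], [-3.1, 2.75, 0, 0, 0, 0, 0], [-3.1, 2.75, 0, 0, 0, 0, 0], [-3.1, 2.75, 0, 0, 0, 0, 0], [-3.1, 2.75, 0, 0, 0, 0, 0], [-3.1, 2.75, 0, 0, 0, 0, 0], [-3.1, 2.75, 0, 0, 0, 0, 0], [-3.1, 2.75, 0, 0, 0, 0, 0], [-3.1, 2.75, 0, 0, 0, 0, 0], [-3.1, 2.75, 0, 0, 0, 0, 0], [-3.0, 2.75, 0, 0, 0, 0, 0]]}}

```text
t: 2.55
eef_pos: [0.483, 0.0224, 0.2317]
tool_rot: [0.0, 0.804, 0.594, 0.001]
contact_force: [0.8, -0.6, 0.9]
gripper_width: 1.0
```

{"name": "step_arm", "arguments": {"increments": [[0, 0, 0, 0, 0, 7, 0], [0, 0, 0, 0, 0, 7, 0], [0, 0, 0, 0, 0, 7, 0], [0, 0, 0, 0, 0, 7, 0], [0, 0, 0, 0, 0, 7, 0], [0, 0, 0, 0, 0, 7, 0], [0, 0, 0, 0, 0, 7, 0], [0, 0, 0, 0, 0, 7, 0], [0, 0, 0, 0, 0, 7, 0], [0, 0, 0, 0, 0, 7, 0], [0, 0, 0, 0, 0, 7, 0], [0, 0, 0, 0, 0, 0, 0]]}}

```text
t: 3.75
eef_pos: [0.4825, 0.0241, 0.2315]
tool_rot: [-0.0, 0.999, -0.036, 0.0]
contact_force: [-0.0, -0.9, 0.8]
gripper_width: 1.001
```

```bash
cat > look.py <<'E'
from fit import *
import sys
n=sys.argv[1]
o=bot.get_obs(); q=o["tool_rot"]
from scipy.spatial.transform import Rotation as Ro
R=Ro.from_quat(np.r_[q[1:],q[0]]).as_matrix()
print(o["t"],o["eef_pos"].round(4),"toolx",R[:,0].round(3),"z",R[:,2].round(4),"yaw",np.degrees(np.arctan2(R[1,0],R[0,0])).round(2),o["contact_force"].round(1),o["gripper_width"],o["q"].round(2))
p=bot.read_camera("wrist"); print(np.linalg.inv(p["camera_from_world"])[:3].round(3))
for qn,z in [("carrier",.07),("pointed_index",.014),("flat_index",.014)]:
    for k in bot.pinpoint(p,qn)[:2]: print(qn,round(k["score"],2),np.round(k["point"],1),onz(p,k["point"],z).round(4))
save(p,n)
E
python3 look.py w1.png
```

```text
3.75 [0.4825 0.0241 0.2315] toolx [ 0.997 -0.073  0.   ] z [ 3.e-04  2.e-04 -1.e+00] yaw -4.17 [-0.  -0.9  0.8] 1.0011345108194878 [-0.71  0.17  0.6   2.03 -0.11  0.97 -0.12]
[[ 0.997 -0.071 -0.02   0.487]
 [-0.074 -0.956 -0.285  0.096]
 [ 0.001  0.285 -0.958  0.375]]
carrier 0.59 [271.1 118.4] [0.4767 0.1021 0.07  ]
carrier 0.38 [237.8 153.6] [0.4416 0.0716 0.07  ]
pointed_index 0.76 [237.1 153. ] [0.4325 0.0679 0.014 ]
flat_index 0.73 [232.5  55.3] [0.4389 0.1721 0.014 ]
```

View pics/w1.png

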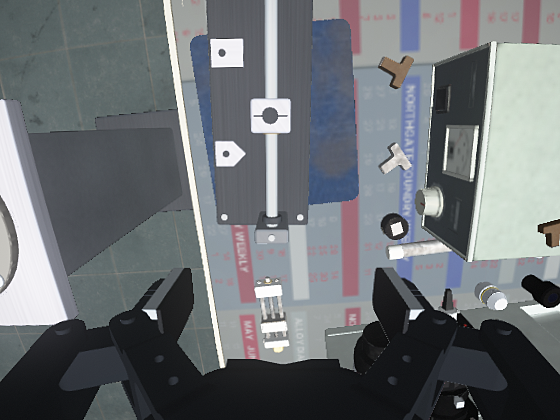

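```bash
python3 - <<'E'
import cv2
a=cv2.imread("pics/w1.png")[25:185,195:325]
cv2.imwrite("pics/w1z.png",cv2.resize(a,None,fx=3.75,fy=3.75,interpolation=cv2.INTER_CUBIC))
a=cv2.imread("pics/w1.png")[180:260,195:325]
cv2.imwrite("pics/w1y.png",cv2.resize(a,None,fx=5,fy=5,interpolation=cv2.INTER_CUBIC))
E
```

```text
(no output)
```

View pics/w1z.png

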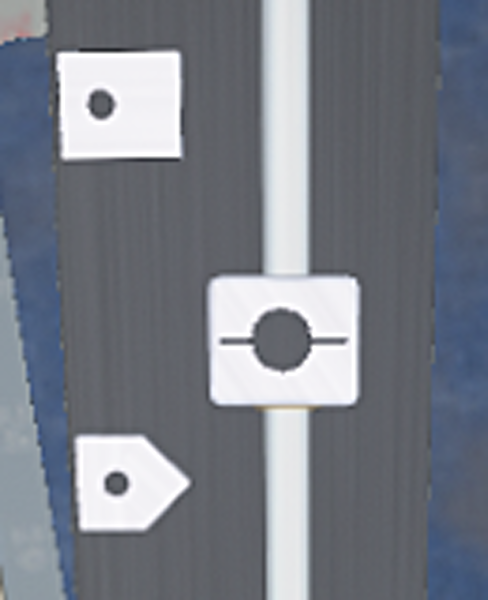

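View pics/w1y.png

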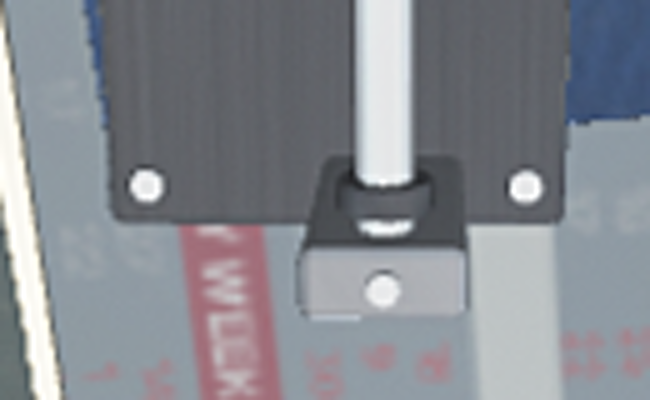

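```bash
cat > m1.py <<'E'
from fit import *
W=bot.read_camera("wrist")
c1=lambda u,v:np.array([(u+.5)/3.75-.5+195,(v+.5)/3.75-.5+25]); c2=lambda u,v:np.array([(u+.5)/5-.5+195,(v+.5)/5-.5+180])
b1,b2=onz(W,c1(286,10),.076),onz(W,c1(288,590),.076)
yaw=np.arctan2(*(b1-b2)[:2][::-1])-np.pi/2; print("bar yaw",np.degrees(yaw))
L,Rr=onz(W,c2(112,221),.014),onz(W,c2(566,221),.014); print("base edge len",np.linalg.norm(L-Rr),"yaw",np.degrees(np.arctan2(*(Rr-L)[:2][::-1])))
d=np.array([-np.sin(yaw),np.cos(yaw)]); n=np.array([np.cos(yaw),np.sin(yaw)])
for nm,u,v,z in [("tip",190,482,.022),("bk1",76,436,.022),("bk2",80,530,.022),("sh1",145,436,.022),("sh2",145,530,.022),("c1",209,277,.09),("c2",358,277,.09),("c3",210,406,.09),("c4",358,405,.09),("ln",283,341,.09)]:
    w=onz(W,c1(u,v),z)[:2]; print(nm,w.round(4),"along",round((w-b1[:2])@d,4),"across",round((w-b1[:2])@n,4))
print(L,Rr,"along",(L-b1)[:2]@d,(Rr-b1)[:2]@d, "across",(L-b1)[:2]@n,(Rr-b1)[:2]@n)
print(b1,b2)
E
python3 m1.py
```

```text
bar yaw -4.326072571817092
base edge len 0.11171561108352909 yaw -4.030683049932203
tip [0.4428 0.0675] along -0.1144 across -0.0312
bk1 [0.4101 0.0835] along -0.1008 across -0.065
bk2 [0.4078 0.0556] along -0.1288 across -0.0652
sh1 [0.4307 0.082 ] along -0.1008 across -0.0443
sh2 [0.4276 0.0541] along -0.1288 across -0.0453
c1 [0.4604 0.1197] along -0.061 across -0.0176
c2 [0.4949 0.1172] along -0.0609 across 0.0171
c3 [0.4578 0.0905] along -0.0903 across -0.0179
c4 [0.4931 0.0882] along -0.0899 across 0.0174
ln [0.4764 0.1041] along -0.0753 across -0.0004
[ 0.3980593  -0.01591341  0.014     ] [ 0.50949859 -0.02376597  0.014     ] along -0.20089144250470392 -0.20031549301870782 across -0.06949674619575255 0.04221738022501801
[0.48251179 0.17916337 0.076     ] [0.47215584 0.04226689 0.076     ]
```

{"name": "step_arm", "arguments": {"increments": [[-0.2, -1.5, 0, 0, 0, 0, 0], [-0.3, -2, 0.5, 0, 0, 0, 0], [-0.3, -2, 1, 0, 0, 0, 0], [-0.3, -2, 2, 0, 0, 0, 0], [-0.1, -0.4, 3, 0, 0, 0, 0], [0, 0, 2.5, 0, 0, 0, 0], [0, 0, 1, 0, 0, 0, 0], [0, 0, 0, 0, 0, 0, 0], [0, 0, 0, 0, 0, 0, 0]]}}

```text
t: 4.9
eef_pos: [0.4768, 0.1035, 0.1321]
tool_rot: [-0.0, 0.999, -0.036, 0.0]
contact_force: [-0.1, -0.4, 0.6]
gripper_width: 1.0
```

```bash
python3 look.py w2.png
```

```text
4.9 [0.4768 0.1035 0.1321] toolx [ 0.997 -0.072  0.001] z [ 1.e-03  3.e-04 -1.e+00] yaw -4.14 [-0.1 -0.4  0.6] 0.9999505623171236 [-0.76  0.33  0.5   2.11 -0.23  0.75 -0.18]
[[ 0.997 -0.07  -0.019  0.481]
 [-0.073 -0.956 -0.284  0.175]
 [ 0.002  0.285 -0.958  0.276]]
carrier 0.92 [283.7 231.6] [0.4769 0.1026 0.07  ]
pointed_index 0.83 [232.7 249.7] [0.428  0.0687 0.014 ]
pointed_index 0.53 [227.3 132.4] [0.4357 0.1723 0.014 ]
flat_index 0.85 [230.1 133.1] [0.438  0.1716 0.014 ]
```

View pics/w2.png

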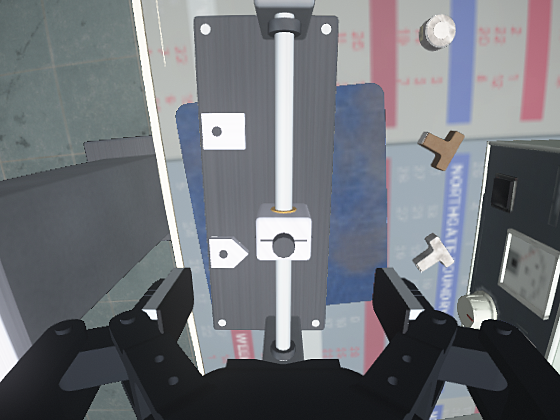

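```bash
python3 - <<'E'
import cv2
a=cv2.imread("pics/w2.png")[195:280,200:320]
cv2.imwrite("pics/w2z.png",cv2.resize(a,None,fx=6,fy=6,interpolation=cv2.INTER_CUBIC))
E
```

```text
(no output)
```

View pics/w2z.png

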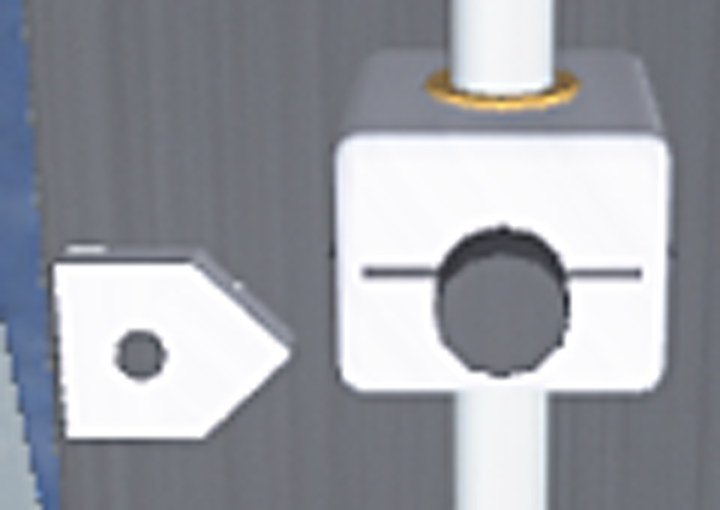

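{"name": "step_arm", "arguments": {"increments": [[0, 0, 1.2, 0, 0, 0, 0], [0, 0, 2, 0, 0, 0, 0], [0, 0, 2, 0, 0, 0, 0], [0, 0, 1.5, 0, 0, 0, 0], [0, 0, 1, 0, 0, 0, 0], [0, 0, 0, 0, 0, 0, 0]]}}

```text
t: 5.7
eef_pos: [0.4752, 0.1034, 0.053]
tool_rot: [0.001, 0.999, -0.036, -0.001]
contact_force: [0.0, -0.4, -0.4]
gripper_width: 0.995
```

{"name": "step_arm", "arguments": {"increments": [[0, 0, 0, 0, 0, 0, 0.4], [0, 0, 0, 0, 0, 0, 0.7], [0, 0, 0, 0, 0, 0, 1], [0, 0, 0, 0, 0, 0, 1], [0, 0, 0, 0, 0, 0, 1], [0, 0, 0, 0, 0, 0, 1], [0, 0, 0, 0, 0, 0, 1], [0, 0, 0, 0, 0, 0, 1]], "squeeze": 40}}

```text
t: 6.5
eef_pos: [0.4774, 0.1039, 0.0551]
tool_rot: [-0.0, 0.999, -0.036, 0.001]
contact_force: [0.4, 0.2, 5.8]
gripper_width: 0.414
```

```bash
python3 look.py w3.png
```

```text
6.5 [0.4774 0.1039 0.0551] toolx [ 0.997 -0.072  0.002] z [ 2.3e-03  9.0e-04 -1.0e+00] yaw -4.14 [0.4 0.2 5.8] 0.4139317358037481 [-0.68  0.46  0.42  2.16 -0.34  0.58 -0.09]
[[ 0.997 -0.071 -0.018  0.482]
 [-0.073 -0.956 -0.284  0.176]
 [ 0.003  0.284 -0.959  0.199]]
carrier 0.93 [283.8 286.9] [0.4771 0.1028 0.07  ]
pointed_index 0.94 [217.3 295.4] [0.4296 0.0679 0.014 ]
flat_index 0.8 [208. 136.] [0.4381 0.1725 0.014 ]
```

View pics/w3.png

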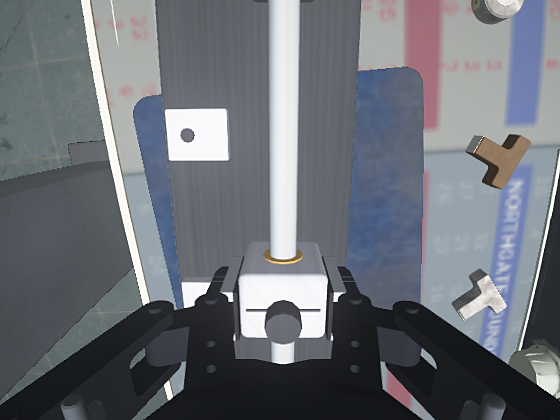

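{"name": "step_arm", "arguments": {"increments": [[0, 0.3, 0, 0, 0, 0, 1], [0, 0.6, 0, 0, 0, 0, 1], [0, 0.8, 0, 0, 0, 0, 1], [0, 0.8, 0, 0, 0, 0, 1], [0, 0.7, 0, 0, 0, 0, 1], [0, 0.5, 0, 0, 0, 0, 1], [0, 0.2, 0, 0, 0, 0, 1], [0, 0, 0, 0, 0, 0, 1], [0, 0, 0, 0, 0, 0, 1], [0, 0, 0, 0, 0, 0, 1], [0, 0, 0, 0, 0, 0, 1]]}}

```text
t: 7.8
eef_pos: [0.4744, 0.0649, 0.0551]
tool_rot: [-0.0, 0.999, -0.036, 0.001]
contact_force: [-0.2, -1.3, 7.2]
gripper_width: 0.413
```

```bash
python3 look.py w4.png; python3 - <<'E'
from h import *
import pickle
W={c:bot.read_camera(c) for c in ("wrist","scene","side")}
pickle.dump(W,open("p4.pkl","wb"))
for c,(x,y,w,h) in dict(scene=(200,180,160,100),side=(225,170,140,130)).items():
    im=cv2.cvtColor(W[c]["pixels"],cv2.COLOR_RGB2BGR)[y:y+h,x:x+w]; cv2.imwrite(f"pics/z4{c}.png",cv2.resize(im,None,fx=4.5,fy=4.5,interpolation=cv2.INTER_CUBIC))
E
```

```text
7.8 [0.4744 0.0649 0.0551] toolx [ 0.997 -0.072  0.002] z [ 2.e-03  7.e-04 -1.e+00] yaw -4.15 [-0.2 -1.3  7.2] 0.4132907748879415 [-0.61  0.45  0.42  2.18 -0.34  0.57 -0.01]
[[ 0.997 -0.071 -0.018  0.479]
 [-0.073 -0.956 -0.284  0.137]
 [ 0.003  0.285 -0.959  0.199]]
carrier 0.84 [281.2 287.4] [0.4729 0.0636 0.07  ]
pointed_index 0.86 [215.7 242.5] [0.4309 0.0672 0.014 ]
flat_index 0.86 [203.3  64.3] [0.4376 0.1724 0.014 ]
```

View pics/w4.png

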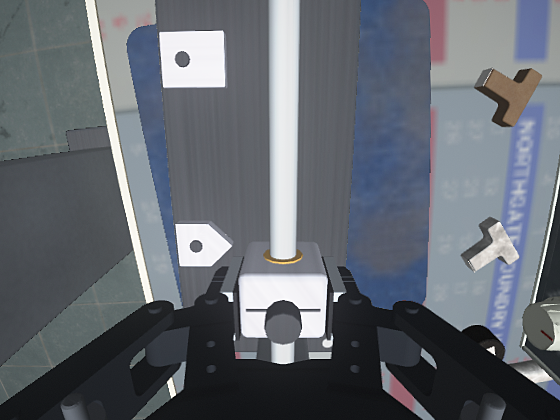

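View pics/z4side.png

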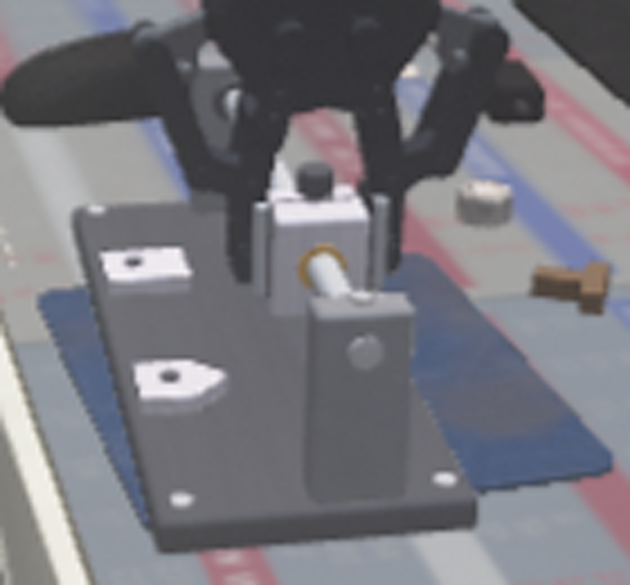

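```bash
python3 - <<'E'
import cv2
a=cv2.imread("pics/w4.png")[210:350,165:340]
cv2.imwrite("pics/w4z.png",cv2.resize(a,None,fx=4,fy=4,interpolation=cv2.INTER_CUBIC))
E
```

```text
(no output)
```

View pics/w4z.png

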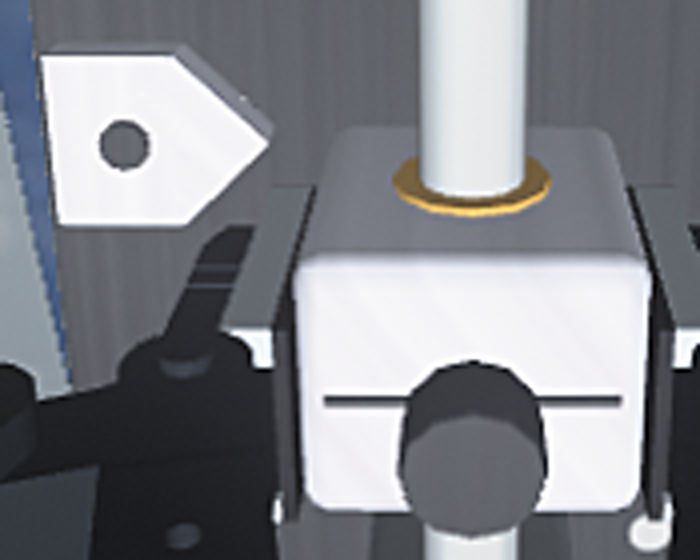

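```bash
python3 - <<'E'
from fit import *
import pickle
W=pickle.load(open("p4.pkl","rb"))["wrist"]
c=lambda u,v:np.array([(u+.5)/4-.5+165,(v+.5)/4-.5+210])
yaw=np.radians(-4.25); d=np.array([-np.sin(yaw),np.cos(yaw)]); n=np.array([d[1],-d[0]])
for nm,u,v,z in [("tip",269,143,.022),("bk1",41,56,.022),("bk2",60,225,.022),("sh1",177,54,.022),("sh2",188,225,.022),("hole",124,145,.022),("c1",297,260,.09),("c2",650,260,.09),("c3",305,510,.09),("c4",642,510,.09),("lnL",323,400,.09),("lnR",622,401,.09),("bar",475,10,.076),("bar2",474,150,.076)]:
    w=onz(W,c(u,v),z)[:2]; print(nm,w.round(4),"along",round(w@d,4),"across",round(w@n,4))
E
```

```text
tip [0.4427 0.0676] along 0.1002 across 0.4365
bk1 [0.4098 0.0841] along 0.1142 across 0.4024
bk2 [0.4079 0.0561] along 0.0862 across 0.4026
sh1 [0.4305 0.0829] along 0.1146 across 0.4232
sh2 [0.4282 0.0547] along 0.0863 across 0.423
hole [0.4202 0.0689] along 0.0998 across 0.414
c1 [0.4577 0.0817] along 0.1154 across 0.4504
c2 [0.4921 0.0792] along 0.1154 across 0.4849
c3 [0.4551 0.0526] along 0.0861 across 0.4499
c4 [0.4904 0.0499] along 0.0861 across 0.4854
lnL [0.4585 0.0658] along 0.0996 across 0.4524
lnR [0.4888 0.0634] along 0.0995 across 0.4827
bar [0.4767 0.1018] along 0.1368 across 0.4678
bar2 [0.4754 0.0863] along 0.1213 across 0.4677
```

{"name": "step_arm", "arguments": {"increments": [[0, 0, 0, 0, 0, 0, 0.5], [0, 0, 0, 0, 0, 0, 0.3], [0, 0, 0, 0, 0, 0, 0], [0, 0, 0, 0, 0, 0, 0], [0, 0, 0, 0, 0, 0, 0], [0, 0, 0, 0, 0, 0, 0], [0, 0, 0, 0, 0, 0, 0]]}}

```text
t: 8.85
eef_pos: [0.4733, 0.0648, 0.0543]
tool_rot: [0.0, 0.999, -0.036, -0.0]
contact_force: [0.2, 0.2, -0.7]
gripper_width: 1.0
```

{"name": "step_arm", "arguments": {"increments": [[0, 0, -1, 0, 0, 0, 0], [0, 0, -2, 0, 0, 0, 0], [0, 0, -3, 0, 0, 0, 0], [0, 0, -3, 0, 0, 0, 0], [0, 1, -3, 0, 0, 0, 0], [0, 1.5, -3, 0, 0, 0, 0], [0, 1.5, -2, 0, 0, 0, 0], [0, 1, -1, 0, 0, 0, 0], [0, 0, 0, 0, 0, 0, 0], [0, 0, 0, 0, 0, 0, 0]]}}

```text
t: 9.85
eef_pos: [0.4693, 0.0154, 0.2337]
tool_rot: [-0.0, 0.999, -0.036, -0.0]
contact_force: [-0.0, 0.5, -1.2]
gripper_width: 0.996
```

```bash
python3 look.py w5.png; python3 - <<'E'
from h import *
import pickle
p=bot.read_camera("wrist"); pickle.dump(p,open("p5.pkl","wb"))
im=cv2.cvtColor(p["pixels"],cv2.COLOR_RGB2BGR)
cx,cy=[int(v) for v in proj(p,[.455,.066,.05])[0]]; x,y=cx-80,max(0,cy-55); print(x,y)
cv2.imwrite("pics/w5z.png",cv2.resize(im[y:y+110,x:x+150],None,fx=5,fy=5,interpolation=cv2.INTER_CUBIC))
E
```

```text
9.85 [0.4693 0.0154 0.2337] toolx [ 0.997 -0.072 -0.001] z [-9.e-04  3.e-04 -1.e+00] yaw -4.12 [-0.   0.5 -1.2] 0.9959108573400186 [-0.7   0.14  0.59  2.06 -0.09  0.97 -0.13]
[[ 0.997 -0.07  -0.021  0.474]
 [-0.073 -0.956 -0.284  0.087]
 [-0.     0.285 -0.958  0.377]]
carrier 0.89 [283.7 150.8] [0.473 0.062 0.07 ]
pointed_index 0.83 [245.9 145.8] [0.4297 0.0663 0.014 ]
flat_index 0.91 [242.   46.1] [0.4361 0.1722 0.014 ]
186 91
```

View pics/w5.png

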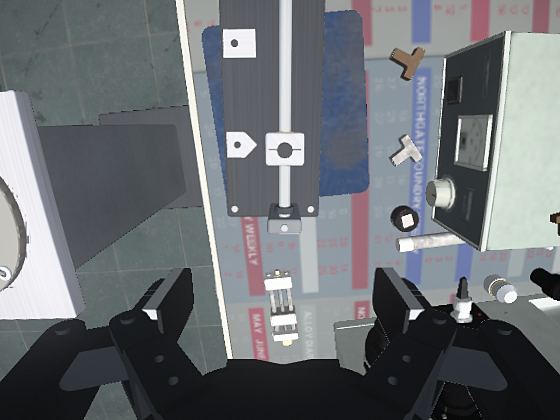

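View pics/w5z.png

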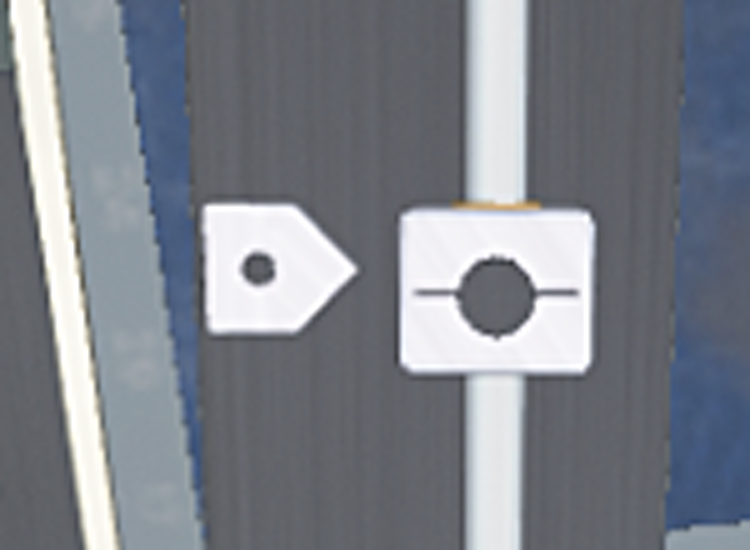

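```bash
python3 - <<'E'
from fit import *
import pickle
W=pickle.load(open("p5.pkl","rb"))
c=lambda u,v:np.array([(u+.5)/5-.5+186,(v+.5)/5-.5+91])
yaw=np.radians(-4.25); d=np.array([-np.sin(yaw),np.cos(yaw)]); n=np.array([d[1],-d[0]])
for nm,u,v,z in [("tip",358,269,.022),("bk1",202,204,.022),("bk2",208,335,.022),("sh1",296,204,.022),("sh2",298,333,.022),("hole",258,269,.022),("c1",400,210,.09),("c2",594,210,.09),("c3",400,373,.09),("c4",592,374,.09),("lnL",413,292,.09),("lnR",579,293,.09),("bar",498,10,.076),("bar2",495,540,.076)]:
    w=onz(W,c(u,v),z)[:2]; print(nm,w.round(4),"along",round(w@d,4),"across",round(w@n,4))
E
```

```text
tip [0.4432 0.0673] along 0.1 across 0.437
bk1 [0.4098 0.0842] along 0.1143 across 0.4024
bk2 [0.4077 0.0552] along 0.0853 across 0.4025
sh1 [0.4307 0.0825] along 0.1142 across 0.4234
sh2 [0.4283 0.0541] along 0.0857 across 0.4231
hole [0.4207 0.069 ] along 0.1 across 0.4145
c1 [0.4576 0.081 ] along 0.1147 across 0.4503
c2 [0.4924 0.0785] along 0.1148 across 0.4853
c3 [0.4551 0.0518] along 0.0854 across 0.45
c4 [0.4905 0.0491] along 0.0853 across 0.4855
lnL [0.4587 0.0663] along 0.1001 across 0.4525
lnR [0.4889 0.064 ] along 0.1 across 0.4828
bar [0.4778 0.1151] along 0.1502 across 0.4679
bar2 [0.4702 0.0155] along 0.0503 across 0.4678
```

```bash
python3 -c "
from station import bot
print(bot.hand_in())"
```

```text
the job is handed in; nothing more can be done
None
```

I slid the block about 39 mm along the bar until it sat opposite the pointed index plate, the one on the -y half of the bench. I stopped it there while still gripping it, then opened the gripper and raised the arm clear. The job was handed in about 10 s into the 35 s limit.

**Position after release:** in the wrist camera view from above, the block's centre line is 100.0–100.1 mm along the bar, measured from the world origin. The plate's tip and hole are at 100.0 mm and its corners average about 99.9 mm, so they agree to roughly 0.1 mm on hand-picked pixels.

**Where checks disagreed:**
- **While gripped:** a more oblique view put the block between about 0.7 mm short and 0.5 mm past the plate, depending on which features I used. I judged this within that view's error and made no correction.
- **Network estimates:** in the last picture, pinpoint put the block's origin about 4 mm off the plate's along the bar. I relied on the corners and line I read from the zoomed picture instead.

**Forces:** the contact force stayed at or below about 7 N in every reading, and it was near zero after release with the gripper touching nothing.

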